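Feed the cardboard marble run from a scoop

TASK

Pick up the scoop of marbles by its handle, bring its lip low over the hopper of the cardboard marble run (no more than about 3 cm above the hopper's rim, scoop still level), and only then tip all three marbles in so that none bounces out. Stand the empty scoop back on the table, then pull the gate straight up to its stop and let go, so that all the marbles run down into the catch tray. Leave the tape roll, the cup and the carton where they are.

Things in the scene. Friction and masses are not known exactly. Their poses are not given: they have to be found in the camera images.
- scoop: Black plastic scoop, 0.1 to 0.17 kg. Origin under the pan's floor (table height when standing), x to the open lip, z up. Pan x -53 to +55 mm, 56 mm wide (50 inside), walls 30 mm high on 3 sides. Floor 3 mm thick, flat for x -50 to +15, then rising 20 degrees to the lip: marbles roll out when the lip end is tipped down over 20 degrees; 40 empties it.
- scoop_grip (a point): Grip point on the axis of the scoop's wooden handle, (-60, 0, 74) mm in the scoop's frame. The handle is straight, 16 mm wide across y (grip this), 14 mm thick, 95 mm long; it stands upright against the outside of the rear wall and ends 33 mm beyond this point.
- scoop_lip (a point): Middle of the top edge of the scoop's lip: at (55.4, 0, 17.7) mm in the scoop's frame. The lip is 56 mm wide across y.
- run: Cardboard marble run, fixed, 100 mm wide (x), 367 mm long (y), all 90 mm wide inside. Origin on the table under the hopper's centre, z up. In order towards -y: hopper y +62 to -61, rim 90 mm high, floor sloping down to the gate; gate at y -64 between two posts (x +-55, 10 x 14 mm, 150 mm high); chute to y -200, sides 72 mm high; catch tray to y -295, walls 60 mm high.
- hopper_mouth (a point): Centre of the hopper's open mouth, at rim height (90 mm), axes as the run's. The mouth is 90 mm (x) by 123 mm (y); the hopper is 26 mm deep at +y, 43 mm deep at the gate. Its long -x side, walls 5 mm thick, faces the robot.
- catch_floor (a point): Centre of the catch tray's floor (6 mm high), axes as the run's. Inside 90 mm (x) by 95 mm (y).
- gate (a joint): Height by which the gate is raised, in m: 0 shut, 0.045 at its upper stop. It is stiff (about 3 N to move) and stays where it is left. A few mm open at the start; marbles need 25 mm to pass.
- gate_grip (a point): Grip point on the gate's wooden block, which tops the 5 mm plywood panel: block 26 mm along the run's x, 14 mm along its y (grip this), 50 mm high, ending 18 mm above this point. With the gate shut it is at (0, -64, 142) mm in the run's frame; it rises with the gate along z.
- marble1_center (a point): Centre of a glass marble, 22 mm across, 14 g; one of three alike, lying in the scoop at the start.
- marble2_center (a point): Centre of a glass marble, 22 mm across, 14 g; one of three alike, lying in the scoop at the start.
- marble3_center (a point): Centre of a glass marble, 22 mm across, 14 g; one of three alike, lying in the scoop at the start.
- tape: Roll of tape lying flat, 104 mm across, 24 mm high, origin under its centre. Leave alone.
- cup: Yellow cup upside down, 84 mm across at its foot, 95 mm high, origin under its centre. Leave alone.
- carton: Small carton, 90 x 120 x 45 mm high, origin under its centre. Leave alone.
Not all that is in view belongs to the job. What is meant by the scoop is not blue or pink, and is the larger of those in its own colour.

How it is judged:
On the way, in this order (a step that is already met when the one before it is completed fails the run):
1. the scoop is lifted at least 30 mm with all three marbles in it (height (world z) of scoop above 0.03 m and x of marble1_center in the frame of scoop between -0.055 and 0.058 m and y of marble1_center in the frame of scoop between -0.03 and 0.03 m and z of marble1_center in the frame of scoop between 0 and 0.06 m and x of marble2_center in the frame of scoop between -0.055 and 0.058 m and y of marble2_center in the frame of scoop between -0.03 and 0.03 m and z of marble2_center in the frame of scoop between 0 and 0.06 m and x of marble3_center in the frame of scoop between -0.055 and 0.058 m and y of marble3_center in the frame of scoop between -0.03 and 0.03 m and z of marble3_center in the frame of scoop between 0 and 0.06 m), for 0.1 s.
2. the scoop's lip is over the hopper, less than 45 mm above its rim, the scoop within 17 degrees of level with all three marbles still in it (x of scoop_lip in the frame of hopper_mouth between -0.055 and 0.055 m and y of scoop_lip in the frame of hopper_mouth between -0.07 and 0.07 m and z of scoop_lip in the frame of hopper_mouth between -0.03 and 0.045 m and angle between scoop's own z axis and vertical below 0.3 rad and x of marble1_center in the frame of scoop between -0.055 and 0.058 m and y of marble1_center in the frame of scoop between -0.03 and 0.03 m and z of marble1_center in the frame of scoop between 0 and 0.06 m and x of marble2_center in the frame of scoop between -0.055 and 0.058 m and y of marble2_center in the frame of scoop between -0.03 and 0.03 m and z of marble2_center in the frame of scoop between 0 and 0.06 m and x of marble3_center in the frame of scoop between -0.055 and 0.058 m and y of marble3_center in the frame of scoop between -0.03 and 0.03 m and z of marble3_center in the frame of scoop between 0 and 0.06 m), for 0.1 s.
3. all three marbles lie in the hopper behind the shut gate (x of marble1_center in the frame of hopper_mouth between -0.047 and 0.047 m and y of marble1_center in the frame of hopper_mouth between -0.064 and 0.064 m and z of marble1_center in the frame of hopper_mouth between -0.06 and 0 m and x of marble2_center in the frame of hopper_mouth between -0.047 and 0.047 m and y of marble2_center in the frame of hopper_mouth between -0.064 and 0.064 m and z of marble2_center in the frame of hopper_mouth between -0.06 and 0 m and x of marble3_center in the frame of hopper_mouth between -0.047 and 0.047 m and y of marble3_center in the frame of hopper_mouth between -0.064 and 0.064 m and z of marble3_center in the frame of hopper_mouth between -0.06 and 0 m and value of joint gate below 0.012 m), for 0.3 s.
4. the scoop stands upright on the table, let go, with the marbles still in the hopper and the gate shut (all of step 3 and height (world z) of scoop between -0.004 and 0.008 m and angle between scoop's own z axis and vertical below 0.1 rad and linear speed of scoop below 0.02 m/s and contact force between scoop and the fingers below 0.1 N), for 0.2 s.
At the end, for the whole second after the job is handed in: All three marbles lie at rest in the catch tray, the gate is raised to within 7 mm of its upper stop, and the scoop stands upright (within 6 degrees) and at rest on the table, let go (x of marble1_center in the frame of catch_floor between -0.047 and 0.047 m and y of marble1_center in the frame of catch_floor between -0.05 and 0.05 m and z of marble1_center in the frame of catch_floor between 0 and 0.03 m and x of marble2_center in the frame of catch_floor between -0.047 and 0.047 m and y of marble2_center in the frame of catch_floor between -0.05 and 0.05 m and z of marble2_center in the frame of catch_floor between 0 and 0.03 m and x of marble3_center in the frame of catch_floor between -0.047 and 0.047 m and y of marble3_center in the frame of catch_floor between -0.05 and 0.05 m and z of marble3_center in the frame of catch_floor between 0 and 0.03 m and height (world z) of scoop between -0.004 and 0.008 m and angle between scoop's own z axis and vertical below 0.1 rad and linear speed of scoop below 0.02 m/s and contact force between scoop and the fingers below 0.1 N and value of joint gate above 0.038 m and linear speed of each of marble1, marble2, marble3 below 0.05 m/s); the robot touches nothing.
It fails at once if a marble was outside the scoop with its centre more than 65 mm above the hopper's rim (tipped from too high, or thrown) ((z of marble1_center in the frame of hopper_mouth above 0.065 m and not ((x of marble1_center in the frame of scoop between -0.06 and 0.068 m and y of marble1_center in the frame of scoop between -0.035 and 0.035 m and z of marble1_center in the frame of scoop between -0.01 and 0.06 m))) or (z of marble2_center in the frame of hopper_mouth above 0.065 m and not ((x of marble2_center in the frame of scoop between -0.06 and 0.068 m and y of marble2_center in the frame of scoop between -0.035 and 0.035 m and z of marble2_center in the frame of scoop between -0.01 and 0.06 m))) or (z of marble3_center in the frame of hopper_mouth above 0.065 m and not ((x of marble3_center in the frame of scoop between -0.06 and 0.068 m and y of marble3_center in the frame of scoop between -0.035 and 0.035 m and z of marble3_center in the frame of scoop between -0.01 and 0.06 m)))).
It fails at once if the tape roll was moved more than 30 mm (distance of tape from where it was at the start of the episode above 0.03 m).
It fails at once if the yellow cup was moved more than 30 mm (distance of cup from where it was at the start of the episode above 0.03 m).
It fails at once if the carton was moved more than 30 mm (distance of carton from where it was at the start of the episode above 0.03 m).
It also fails if it takes over 61 s, if anything falls off the work surface, if the arm or the gripper's body presses on something with over 40 N, if the wrist force passes 120 N, or if a joint passes its speed limit or range.

ROBOT

A 6-joint arm with a two-finger parallel gripper is mounted at the origin on the work surface. World frame = base frame: x ahead of the robot, y to its left, z up, the work surface at z = 0. Lengths are in m, angles in rad, forces in N, time in s.
With the tool pointing down it reaches from about 0.35 to 0.85 m from the base axis. Payload 8.1 kg.
Tool frame: the origin (TCP) lies at the very end of the fingers, on their centre line; the grasp point (between the pads) lies 19 mm behind it (arm.pinch_z is the distance from the TCP to the grasp point, in m); z points along the fingers, y is the line along which they close (so a half turn about z gives the same grasp; the last joint's range is limited). The gripper opens to 85 mm and grips with 20 to 120 N. Pads are 22 mm wide; open, the fingers measure 114 mm over their backs; the gripper's body (76 mm by 85 mm) begins 54 mm behind the grasp point. The pads swing forward as they close: fully open they stand 13 mm farther back than shut.
Start: joints at [-0.085, 0.13, 1.488, -0, 1.523, -0.085], TCP at [0.6, 0, 0.231] pointing down, gripper open.
Joint ranges: [-2.96, 2.96], [-0.89, 2.26], [0.02, 2.5], [-1.34, 4.48], [0, 2.73], [-2.66, 2.66]. Speed limits (rad/s): [2.39, 2.39, 2.79, 3.14, 3.14, 3.14].

INTERFACE

Orientations are given as a unit quaternion [x, y, z, w].
In Python, from plant import arm gives the robot as it stands.
- The arm moves only by the tool carry_out, never from a script. Its argument "commands" is a list of rows, each an object with "travel": the shift along the tool's x, y, z in m, a list of three; "roll": the turn about the tool's z in rad. In form: [{"travel": [tx, ty, tz], "roll": roll}, ...]. A call has exactly 10 rows; each row shifts and turns the commanded pose from where the row before left it, along the tool's axes as they then stand; what a row does not reach is not made up. A row lasts 1/12 s, in which the tool goes at most 41.7 mm and 7.16 degrees, less where a joint would pass 70% of its speed; a pose out of reach is approached as far as the arm can. A call is refused whole if a number of a shift passes 0.0417 or a number of a turn 0.125, either way. A call with a gripper value outside its range is refused whole. "hand" is the finger opening in m, from 0 to 0.0854, set as the call begins (left out, the last holds). The fingers move at their own pace and stop on an object; the grip force is fixed at half the most. Time passes only in rows, so rows that do not move let the fingers close, or fill a call up. It gives the time, the measured TCP pose, the force, the opening and the grip force at its end, in the units of the state.
- arm.state(): the state, without advancing time (a new reading comes with each control period).
- arm.grab_frame(name): name is "scene" or "side" or "wrist"; returns a dict with "img" (384x512x3 uint8, blue, green, red), "depth" (384x512 float32, m along the optical axis (not along the pixel's ray), 0 where there is no reading), "fx", "fy", "cx", "cy" (pixels), "pose" (4x4, takes a point from camera to world coordinates); the wrist camera has in their place "tool_from_camera" (4x4, takes a point from camera to tool coordinates, whose origin is the TCP and whose axes are the flange's). Camera axes: x right, y down, z forward; pixel columns grow to the right and rows downward; lengths in m; the calibration is good to about 2 mm. A picture is of the moment at which its call begins: read the wrist's pose just before it.
- arm.hand_in(): hands the job in; it is judged then, once.
The state is a dict: "time_s": time; "q": joint angles; "qvel": joint speeds; "effort": joint torques, N m; "tool_pos": TCP position; "ee_rot": TCP orientation; "contact_force": force on the tool from outside, world axes, zero at the start; "ft_torque": the same for the moment, N m; "grip_width": opening from 0.0 (shut) to 1.0 (fully open); "gripper_force": force on a finger pad.
Only numpy, scipy, OpenCV 4.12 (cv2) and the standard library are available. Lean on these libraries where they do the work, as an engineer would, in place of code of your own. Each camera call takes 0.05 s, during which the arm holds its last target. There are 200 camera calls.

## Working session

There is one attempt and no reset: what is moved stays moved. The work goes in short steps, Python scripts to look and compute and a tool call to move; the robot and the scene stay as the last step left them, time stands still between calls to the robot, and variables do not carry over. Pictures are saved under pics/ and viewed, at most 10 in all, crops included, and the job is handed in when it is done.

Besides the shell and the picture viewer there is one more tool, called after "Emit:" as a command line: name --argument value ..., lists and objects as JSON in quotes. carry_out: Moves the arm, as the interface text tells. Its arguments: {"type":"object","properties":{"commands":{"type":"array"},"hand":{"type":"number"}},"required":["commands"]}

```bash
mkdir -p pics; ls; python3 - <<'E'
from plant import arm
import cv2,numpy as np
f=[arm.grab_frame(n) for n in("scene","side")]
for n,g in zip(("scene","side"),f):
    np.savez(n+".npz",**g); print(n,g["fx"],g["fy"],g["cx"],g["cy"],g["pose"].round(3).tolist())
cv2.imwrite("pics/a.png",f[0]["img"]);cv2.imwrite("pics/b.png",f[1]["img"])
print(arm.state(),arm.pinch_z)
E
```

```text
pics
scene 371.73967315917537 371.73967315917537 256.08495532499614 192.21817891783718 [[-0.711, 0.401, -0.578, 1.083], [0.703, 0.432, -0.565, 0.595], [0.023, -0.808, -0.589, 0.654], [0.0, 0.0, 0.0, 1.0]]
side 463.14651565971127 463.14651565971127 257.02364277761416 192.5037183836866 [[-0.857, -0.399, 0.326, 0.098], [-0.515, 0.677, -0.526, 0.782], [-0.011, -0.619, -0.785, 1.166], [0.0, 0.0, 0.0, 1.0]]
{'time_s': 0.1, 'q': array([-8.54062852e-02,  1.31061523e-01,  1.48917493e+00,  1.78645046e-05,
        1.52297599e+00, -8.53697275e-02]), 'qvel': array([-0.00076133, -0.00160365, -0.00364467, -0.00059633, -0.00069414,
       -0.00064856]), 'effort': array([ 1.52257860e-03, -5.70947063e+01, -5.01941299e+01, -1.80579236e-04,
        8.16394575e-03,  5.26326357e-05]), 'tool_pos': array([5.99515910e-01, 6.65496821e-05, 2.30361223e-01]), 'ee_rot': array([ 7.07119781e-01,  7.07093317e-01, -5.14932696e-04, -6.25185747e-04]), 'contact_force': array([-0.39148912,  0.47211055,  0.1597346 ]), 'ft_torque': array([0.00128504, 0.02806248, 0.00166439]), 'gripper_force': 0.0, 'grip_width': 0.9988379586851251} 0.0187
```

View pics/a.png

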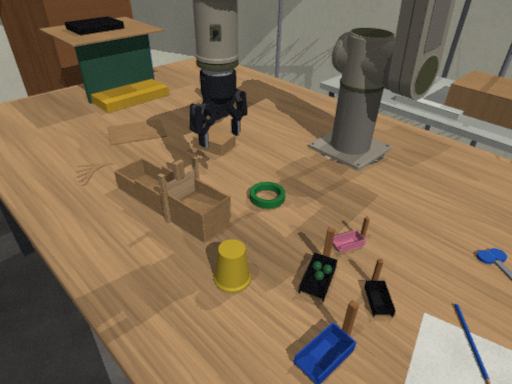

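View pics/b.png

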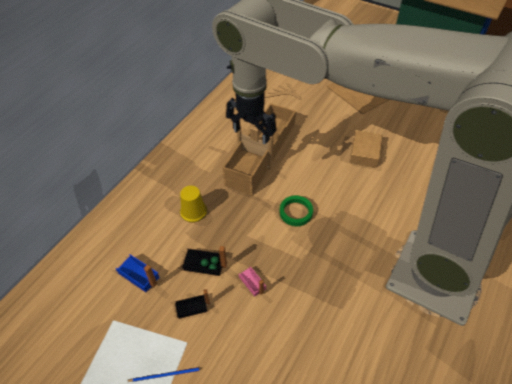

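Scene view: the black scoop with green marbles is at (318,277), handle (329,243). The smaller black scoop is at (379,298), and the run spans (118,185) to (228,215) with its gate at (180,185). Side view: the scoop is at (203,262), and the gripper partly hides the run.

```bash
cat > h.py <<'E'
import numpy as np,cv2
def cloud(g,pose=None):
    d=g["depth"];v,u=np.mgrid[:384,:512];P=g["pose"] if pose is None else pose
    c=np.stack([(u-g["cx"])/g["fx"]*d,(v-g["cy"])/g["fy"]*d,d],-1)
    return c@P[:3,:3].T+P[:3,3]
E
python3 - <<'E'
from h import *
H=np.zeros((450,600),np.float32)
S=1/600*1.0  # px per m: x 0.2..0.95, y -0.5..0.5
for n in("scene","side"):
    g=dict(np.load(n+".npz"));p=cloud(g);ok=g["depth"]>0
    hsv=cv2.cvtColor(g["img"],cv2.COLOR_BGR2HSV)
    c=0.5
    a=p[ok]; r=((0.95-a[:,0])*600).astype(int);k=((0.5-a[:,1])*600).astype(int)
    m=(r>=0)&(r<450)&(k>=0)&(k<600)&(a[:,2]<.2)
    np.maximum.at(H,(r[m],k[m]),a[m,2])
    if n=="scene": boxes={"scoop":(300,255,338,300),"handle":(324,226,336,256)}
    else: boxes={"scoop":(180,245,226,276),"handle":(216,244,228,268)}
    for b,(u0,v0,u1,v1) in boxes.items():
        q=p[v0:v1,u0:u1].reshape(-1,3);h=hsv[v0:v1,u0:u1].reshape(-1,3)
        mk=(h[:,2]<60)&(q[:,2]<.04) if b=="scoop" else (q[:,2]>.05)&(q[:,2]<.13)
        q=q[mk]; print(n,b,len(q),q.mean(0).round(4) if len(q) else 0,q.min(0).round(3),q.max(0).round(3))
        if len(q)>5: print(cv2.minAreaRect((q[:,:2]*1000).astype(np.float32)))
im=cv2.applyColorMap((H/0.2*255).clip(0,255).astype(np.uint8),cv2.COLORMAP_JET)
cv2.imwrite("pics/h.png",im)
E
```

```text
scene scoop 921 [0.579  0.3022 0.0126] [ 0.522  0.25  -0.003] [0.639 0.349 0.032]
((576.0443725585938, 299.6462707519531), (120.79562377929688, 62.88475799560547), 20.96862030029297)
scene handle 164 [0.5264 0.2849 0.0826] [0.514 0.276 0.05 ] [0.532 0.292 0.108]
((523.3521118164062, 283.1714782714844), (15.131065368652344, 16.01293182373047), 18.981266021728516)
side scoop 708 [0.5826 0.3045 0.0144] [ 0.519  0.251 -0.003] [0.636 0.349 0.035]
((583.3031616210938, 295.93646240234375), (113.30707550048828, 75.9854507446289), 20.412944793701172)
side handle 89 [0.5188 0.2841 0.0848] [0.513 0.273 0.05 ] [0.528 0.29  0.109]
((521.0103149414062, 281.6557312011719), (14.129810333251953, 17.052696228027344), 19.352632522583008)
```

View pics/h.png

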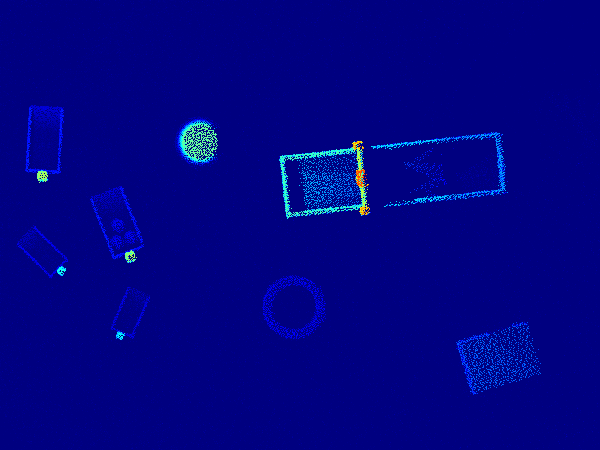

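Height map (from overhead, x up, y left): scoop pan at about (117,222), handle at (130,256), pointing to +x and turned about 20°. The hopper is at (322,185), the gate block at (361,180) and the tray ends at (503,163), so the run is yawed about +6°.

```bash
python3 - <<'E'
from h import *
A=[]
for n in("scene","side"):
    g=dict(np.load(n+".npz"));p=cloud(g)[g["depth"]>0]; A.append(p)
    for nm,(x0,x1,y0,y1,z0,z1) in {"rim":(.55,.75,-.105,.05,.082,.096),"gateblk":(.62,.69,-.125,-.08,.12,.17),"tray":(.6,.76,-.36,-.12,.05,.066)}.items():
        q=p[(p[:,0]>x0)&(p[:,0]<x1)&(p[:,1]>y0)&(p[:,1]<y1)&(p[:,2]>z0)&(p[:,2]<z1)]
        print(n,nm,len(q), [np.round(t,1) for t in cv2.minAreaRect((q[:,:2]*1000).astype(np.float32))] if len(q) else 0, q[:,2].max() if len(q) else 0)
E
```

```text
scene rim 523 [array([651.4, -37.1]), array([119.6, 137.1]), np.float64(2.2)] 0.09599614252229094
scene gateblk 180 [array([ 653.7, -101.6]), array([28.1, 16.3]), np.float64(7.8)] 0.16386121374395374
scene tray 416 [array([ 667.9, -233.2]), array([103. , 214.2]), np.float64(6.2)] 0.06591415498326292
side rim 296 [array([646.3, -38.3]), array([118.6, 135.8]), np.float64(4.5)] 0.09593635905828002
side gateblk 105 [array([ 651.3, -102.7]), array([25. , 18.9]), np.float64(11.3)] 0.16823745704695614
side tray 184 [array([ 667.7, -239.5]), array([103.5, 206.4]), np.float64(6.3)] 0.06537430309805203
```

Emit:
carry_out --commands '[{"travel": [0, 0, 0], "roll": -0.12}, {"travel": [0, 0, 0], "roll": -0.12}, {"travel": [0, 0, 0], "roll": -0.12}, {"travel": [0, 0, 0], "roll": -0.12}, {"travel": [0, 0, 0], "roll": -0.12}, {"travel": [0, 0, 0], "roll": -0.12}, {"travel": [0, 0, 0], "roll": -0.12}, {"travel": [0, 0, 0], "roll": -0.12}, {"travel": [0, 0, 0], "roll": -0.12}, {"travel": [0, 0, 0], "roll": -0.12}]' --hand 0.0854

```text
time_s: 0.93
tool_pos: [0.5997, 0.0001, 0.2307]
ee_rot: [0.181, 0.983, -0.0, -0.001]
contact_force: [0.3, -0.6, -0.1]
grip_width: 1.002
gripper_force: 0.0
```

Emit:
carry_out --commands '[{"travel": [0, 0, 0], "roll": -0.12}, {"travel": [0, 0, 0], "roll": -0.12}, {"travel": [0, 0, 0], "roll": -0.12}, {"travel": [0, 0, 0], "roll": -0.12}, {"travel": [0, 0, 0], "roll": -0.12}, {"travel": [0, 0, 0], "roll": -0.12}, {"travel": [0, 0.02, 0], "roll": 0}, {"travel": [-0.005, 0.03, 0], "roll": 0}, {"travel": [-0.005, 0.03, 0], "roll": 0}, {"travel": [-0.005, 0.03, 0], "roll": 0}]'

```text
time_s: 1.77
tool_pos: [0.5758, 0.1093, 0.2307]
ee_rot: [-0.173, 0.985, 0.0, -0.0]
contact_force: [-0.0, 0.1, -0.3]
grip_width: 1.002
gripper_force: 0.0
```

Emit:
carry_out --commands '[{"travel": [-0.003, 0.03, 0], "roll": 0}, {"travel": [-0.005, 0.03, 0], "roll": 0}, {"travel": [0, 0.03, 0], "roll": 0}, {"travel": [0, 0.03, 0], "roll": 0}, {"travel": [0, 0.03, 0], "roll": 0}, {"travel": [0, 0.02, 0], "roll": 0}, {"travel": [0, 0.012, 0], "roll": 0}, {"travel": [0, 0, 0], "roll": 0}, {"travel": [0, 0, 0], "roll": 0}, {"travel": [0, 0, 0], "roll": 0}]'

```text
time_s: 2.6
tool_pos: [0.5221, 0.2812, 0.2311]
ee_rot: [-0.173, 0.985, -0.0, -0.0]
contact_force: [0.3, 0.8, -0.8]
grip_width: 1.0
gripper_force: 0.0
```

```bash
cat >> h.py <<'E'
from scipy.spatial.transform import Rotation as R
def show(arm,name=None,cam="wrist"):
    s=arm.state();T=np.eye(4);T[:3,:3]=R.from_quat(s["ee_rot"]).as_matrix();T[:3,3]=s["tool_pos"]
    x,y=T[:3,0],T[:3,1]
    print("t",round(s["time_s"],2),"pos",s["tool_pos"].round(4),"ty",np.degrees(np.arctan2(y[1],y[0])).round(1),"tilt z",T[:3,2].round(3),"w",round(s["grip_width"],3),"gf",round(s["gripper_force"],1),"F",s["contact_force"].round(1),"q",s["q"].round(2))
    g=arm.grab_frame(cam);P=T@g["tool_from_camera"] if cam=="wrist" else g["pose"]
    if name: cv2.imwrite("pics/"+name,g["img"])
    return g,cloud(g,P)
E
python3 - <<'E'
from plant import arm
from h import *
g,p=show(arm,"w1.png")
q=p[(g["depth"]>0)]
d=(abs(q[:,0]-.5215)<.03)&(abs(q[:,1]-.2825)<.03)&(q[:,2]>.05)&(q[:,2]<.115)
print(q[d].mean(0),cv2.minAreaRect((q[d][:,:2]*1000).astype(np.float32)))
v=cv2.cvtColor(g["img"],cv2.COLOR_BGR2HSV)[g["depth"]>0][:,2]
d=(v<50)&(q[:,2]>.02)&(q[:,2]<.034)&(abs(q[:,0]-.58)<.09)&(abs(q[:,1]-.3)<.07)
print(d.sum(),cv2.minAreaRect((q[d][:,:2]*1000).astype(np.float32)))
E
```

```text
t 2.6 pos [0.5221 0.2812 0.2311] ty 110.0 tilt z [-0.    -0.001 -1.   ] w 1.0 gf 0.0 F [ 0.3  0.8 -0.8] q [ 0.41  0.11  1.51 -0.    1.52 -1.51]
[0.51959042 0.27755136 0.09341536] ((522.2709350585938, 278.45379638671875), (13.445330619812012, 15.973958969116211), 20.28378677368164)
358 ((577.9076538085938, 300.199951171875), (105.38667297363281, 53.496822357177734), 21.211227416992188)
```

View pics/w1.png

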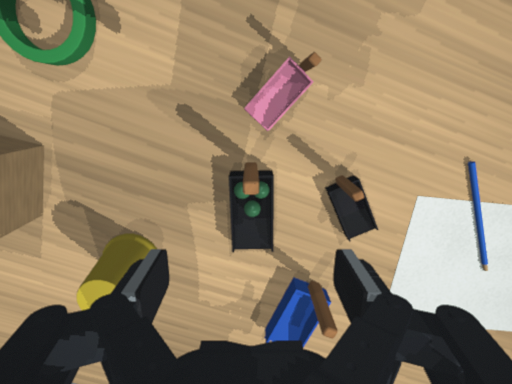

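The wrist view shows the scoop centred at (252,205) with its handle at (250,178) and all three marbles inside. The fingers straddle it, so I descend.

Emit:
carry_out --commands '[{"travel": [0, 0, 0.02], "roll": 0}, {"travel": [0, 0, 0.03], "roll": 0}, {"travel": [0, 0, 0.03], "roll": 0}, {"travel": [0, 0, 0.03], "roll": 0}, {"travel": [0, 0, 0.03], "roll": 0}, {"travel": [0, 0, 0.02], "roll": 0}, {"travel": [0, 0, 0.013], "roll": 0}, {"travel": [0, 0, 0], "roll": 0}, {"travel": [0, 0, 0], "roll": 0}, {"travel": [0, 0, 0], "roll": 0}]'

```text
time_s: 3.48
tool_pos: [0.5232, 0.2824, 0.0602]
ee_rot: [-0.173, 0.985, 0.0, 0.001]
contact_force: [0.7, -0.0, 0.8]
grip_width: 1.004
gripper_force: 0.0
```

Emit:
carry_out --commands '[{"travel": [0, 0, 0], "roll": 0}, {"travel": [0, 0, 0], "roll": 0}, {"travel": [0, 0, 0], "roll": 0}, {"travel": [0, 0, 0], "roll": 0}, {"travel": [0, 0, 0], "roll": 0}, {"travel": [0, 0, 0], "roll": 0}, {"travel": [0, 0, 0], "roll": 0}, {"travel": [0, 0, 0], "roll": 0}, {"travel": [0, 0, 0], "roll": 0}, {"travel": [0, 0, 0], "roll": 0}]' --hand 0.005

```text
time_s: 4.32
tool_pos: [0.5218, 0.2823, 0.0586]
ee_rot: [-0.174, 0.985, 0.0, 0.0]
contact_force: [-2.7, -1.9, 5.4]
grip_width: 0.179
gripper_force: 59.1
```

Emit:
carry_out --commands '[{"travel": [0, 0, -0.004], "roll": 0}, {"travel": [0, 0, -0.008], "roll": 0}, {"travel": [0, 0, -0.008], "roll": 0}, {"travel": [0, 0, -0.01], "roll": 0}, {"travel": [0, 0, -0.01], "roll": 0}, {"travel": [0, 0, -0.01], "roll": 0}, {"travel": [0, 0, -0.006], "roll": 0}, {"travel": [0, 0, -0.004], "roll": 0}, {"travel": [0, 0, 0], "roll": 0}, {"travel": [0, 0, 0], "roll": 0}]'

```text
time_s: 5.15
tool_pos: [0.5218, 0.2822, 0.1184]
ee_rot: [-0.174, 0.985, 0.0, 0.0]
contact_force: [0.1, -0.4, -2.5]
grip_width: 0.176
gripper_force: 58.5
```

```bash
python3 - <<'E'
from plant import arm
from h import *
g,p=show(arm); cv2.imwrite("pics/w2.png",g["img"])
g2,p2=show(arm,None,"side"); cv2.imwrite("pics/s2.png",np.hstack([cv2.resize(g["img"][100:300,150:350],(400,400)),cv2.resize(g2["img"][190:310,150:270],(400,400))]))
E
```

```text
t 5.15 pos [0.5218 0.2822 0.1184] ty 110.0 tilt z [ 0.  0. -1.] w 0.176 gf 58.5 F [ 0.1 -0.4 -2.5] q [ 0.41  0.19  1.63 -0.    1.32 -1.51]
t 5.2 pos [0.5214 0.2821 0.1179] ty 110.0 tilt z [-0.001 -0.    -1.   ] w 0.181 gf 58.5 F [-1.1  0.4 -2.5] q [ 0.41  0.19  1.63  0.    1.32 -1.51]
```

View pics/s2.png

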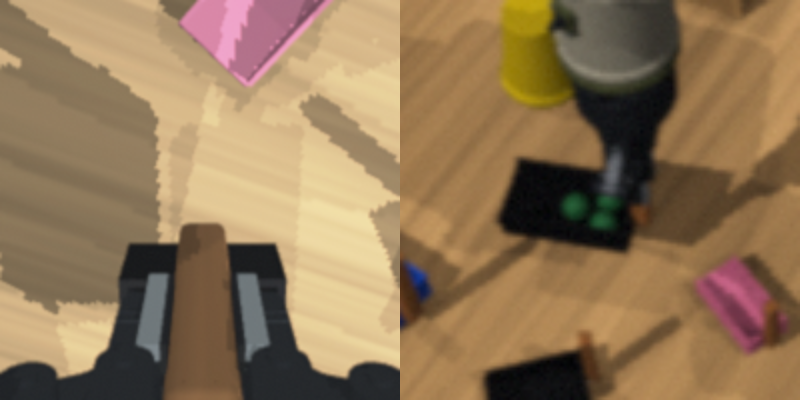

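Scoop is lifted and level, with the three marbles at the rear of the pan. Next I raise it, turn it to point along the run's -y, and move beside the hopper.

Emit:
carry_out --commands '[{"travel": [0, 0, -0.006], "roll": 0.02}, {"travel": [0, 0, -0.012], "roll": 0.05}, {"travel": [0, 0, -0.015], "roll": 0.08}, {"travel": [0, 0, -0.015], "roll": 0.1}, {"travel": [0, 0, -0.015], "roll": 0.1}, {"travel": [0, 0, -0.012], "roll": 0.1}, {"travel": [0, 0, -0.01], "roll": 0.1}, {"travel": [0, 0, -0.007], "roll": 0.1}, {"travel": [0, 0, 0], "roll": 0.1}, {"travel": [0, 0, 0], "roll": 0.1}]'

```text
time_s: 6.08
tool_pos: [0.522, 0.2824, 0.2112]
ee_rot: [0.251, 0.968, 0.0, 0.0]
contact_force: [-0.3, 0.6, -2.4]
grip_width: 0.176
gripper_force: 58.5
```

Emit:
carry_out --commands '[{"travel": [0, 0, 0], "roll": 0.1}, {"travel": [0, 0, 0], "roll": 0.1}, {"travel": [0, 0, 0], "roll": 0.1}, {"travel": [0, 0, 0], "roll": 0.1}, {"travel": [0, 0, 0], "roll": 0.1}, {"travel": [0, 0, 0], "roll": 0.1}, {"travel": [0, 0, 0], "roll": 0.1}, {"travel": [0, 0, 0], "roll": 0.1}, {"travel": [0, 0, 0], "roll": 0.1}, {"travel": [0, 0, 0], "roll": 0.062}]'

```text
time_s: 6.92
tool_pos: [0.5216, 0.2822, 0.2102]
ee_rot: [0.67, 0.742, -0.0, -0.0]
contact_force: [-0.1, -0.9, -2.6]
grip_width: 0.175
gripper_force: 58.5
```

Emit:
carry_out --commands '[{"travel": [0, 0, 0], "roll": 0}, {"travel": [-0.003, 0.002, 0], "roll": 0}, {"travel": [-0.006, 0.004, 0], "roll": 0}, {"travel": [-0.01, 0.006, 0], "roll": 0}, {"travel": [-0.014, 0.008, 0], "roll": 0}, {"travel": [-0.018, 0.008, 0], "roll": 0}, {"travel": [-0.02, 0.008, 0], "roll": 0}, {"travel": [-0.02, 0.008, 0], "roll": 0}, {"travel": [-0.02, 0.008, 0], "roll": 0}, {"travel": [-0.02, 0.008, 0], "roll": 0}]'

```text
time_s: 7.75
tool_pos: [0.5964, 0.1563, 0.2103]
ee_rot: [0.668, 0.744, -0.0, 0.0]
contact_force: [-0.1, 0.8, -3.0]
grip_width: 0.177
gripper_force: 58.5
```

Emit:
carry_out --commands '[{"travel": [-0.02, 0.008, 0], "roll": 0}, {"travel": [-0.02, 0.007, 0], "roll": 0}, {"travel": [-0.02, 0.006, 0], "roll": 0}, {"travel": [-0.018, 0.004, 0], "roll": 0}, {"travel": [-0.015, 0.003, 0], "roll": 0}, {"travel": [-0.012, 0, 0], "roll": 0}, {"travel": [-0.009, 0, 0], "roll": 0}, {"travel": [-0.005, 0, 0], "roll": 0}, {"travel": [-0.002, 0, 0], "roll": 0}, {"travel": [0, 0, 0], "roll": 0}]'

```text
time_s: 8.58
tool_pos: [0.6362, 0.0412, 0.2103]
ee_rot: [0.668, 0.744, 0.0, -0.0]
contact_force: [-0.3, -0.0, -1.5]
grip_width: 0.179
gripper_force: 58.5
```

```bash
cat >> h.py <<'E'
U=np.array([-.108,.994]);X=np.array([.994,.108]);O=np.array([.6456,-.0384])
def run(p): d=p[...,:2]-O; return np.stack([d@X,d@U,p[...,2]],-1)
E
python3 - <<'E'
from plant import arm
from h import *
g,p=show(arm,"w3.png"); np.savez("w3.npz",p=p,d=g["depth"],img=g["img"])
g2,p2=show(arm,"s3.png","side"); print("tool in run",run(arm.state()["tool_pos"]))
g3,p3=show(arm,None,"scene"); cv2.imwrite("pics/s3.png",np.hstack([cv2.resize(g3["img"][60:260,100:300],(400,400)),cv2.resize(g2["img"][80:260,180:360],(400,400))]))
for n,gg,pp in(("sc",g3,p3),("si",g2,p2)):
    r=run(pp);h=cv2.cvtColor(gg["img"],cv2.COLOR_BGR2HSV)
    m=(gg["depth"]>0)&(h[...,2]<50)&(abs(r[...,0])<.05)&(r[...,1]<.075)&(r[...,1]>-.07)&(r[...,2]>.1)&(r[...,2]<.2)
    q=r[m];print(n,len(q))
    for y0 in np.arange(-.06,.08,.01):
        k=q[(q[:,1]>y0)&(q[:,1]<y0+.01)]
        if len(k)>3: print(round(y0,3),len(k),k[:,0].min().round(3),k[:,0].max().round(3),k[:,2].min().round(3),k[:,2].max().round(3))
E
```

```text
t 8.58 pos [0.6362 0.0412 0.2103] ty 6.2 tilt z [-0.  0. -1.] w 0.179 gf 58.5 F [-0.3 -0.  -1.5] q [-0.02  0.24  1.4   0.    1.5  -0.12]
t 8.63 pos [0.6362 0.0417 0.2103] ty 6.2 tilt z [-0.  0. -1.] w 0.175 gf 58.5 F [ 1.   0.4 -2.8] q [-0.02  0.24  1.4   0.    1.5  -0.12]
tool in run [-0.00065523  0.08089123  0.21038306]
t 8.68 pos [0.6362 0.042  0.2104] ty 6.2 tilt z [ 0.  0. -1.] w 0.178 gf 58.5 F [ 0.8  0.5 -2.4] q [-0.01  0.24  1.4   0.    1.5  -0.12]
sc 670
-0.04 24 -0.028 0.026 0.152 0.178
-0.03 85 -0.028 0.028 0.15 0.181
-0.02 91 -0.028 0.028 0.15 0.181
-0.01 79 -0.028 0.028 0.152 0.182
0.0 57 -0.029 0.028 0.152 0.182
0.01 62 -0.028 0.028 0.151 0.182
0.02 47 -0.03 0.027 0.151 0.182
0.03 43 -0.029 0.028 0.152 0.182
0.04 40 -0.028 0.028 0.153 0.181
0.05 42 -0.014 0.028 0.152 0.181
0.06 35 0.023 0.027 0.151 0.181
0.07 63 -0.028 0.028 0.151 0.182
si 285
-0.04 9 -0.018 -0.005 0.163 0.172
-0.03 32 -0.029 0.025 0.158 0.18
-0.02 34 -0.03 0.024 0.152 0.183
-0.01 30 -0.031 0.004 0.154 0.183
0.0 14 -0.03 -0.006 0.152 0.182
0.01 18 -0.031 -0.008 0.153 0.182
0.02 19 -0.03 0.008 0.152 0.183
0.03 14 -0.03 -0.016 0.159 0.184
0.04 29 -0.03 0.005 0.151 0.181
0.05 11 -0.031 -0.018 0.159 0.181
0.06 19 -0.031 0.026 0.156 0.182
0.07 56 -0.03 0.025 0.154 0.184
```

View pics/s3.png

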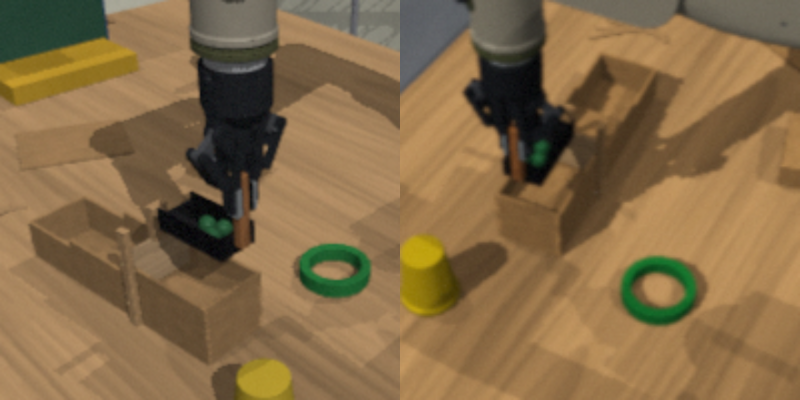

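The scoop is level (rim z 0.182 along its length) and centred on the run, with the marbles still in. I lower it inside the hopper mouth.

Emit:
carry_out --commands '[{"travel": [-0.004, 0, 0], "roll": 0}, {"travel": [-0.007, 0.001, 0], "roll": 0}, {"travel": [-0.006, 0, 0], "roll": 0}, {"travel": [-0.002, 0, 0.005], "roll": 0}, {"travel": [0, 0, 0.01], "roll": 0}, {"travel": [0, 0, 0.012], "roll": 0}, {"travel": [0, 0, 0.012], "roll": 0}, {"travel": [0, 0, 0.012], "roll": 0}, {"travel": [0, 0, 0.008], "roll": 0}, {"travel": [0, 0, 0.004], "roll": 0}]'

```text
time_s: 9.57
tool_pos: [0.638, 0.0227, 0.1443]
ee_rot: [0.668, 0.744, -0.001, -0.001]
contact_force: [-0.5, -1.3, -2.7]
grip_width: 0.177
gripper_force: 58.5
```

Emit:
carry_out --commands '[{"travel": [0, 0, 0], "roll": 0}, {"travel": [0, 0, 0], "roll": 0}, {"travel": [0, 0, 0], "roll": 0}, {"travel": [0, 0, 0], "roll": 0}, {"travel": [-0.002, 0, 0], "roll": 0}, {"travel": [-0.002, 0, 0], "roll": 0}, {"travel": [-0.002, 0, 0], "roll": 0}, {"travel": [-0.002, 0, 0], "roll": 0}, {"travel": [-0.001, 0, 0], "roll": 0}, {"travel": [0, 0, 0], "roll": 0}]'

```text
time_s: 10.4
tool_pos: [0.6404, 0.0133, 0.1474]
ee_rot: [0.668, 0.744, 0.0, -0.0]
contact_force: [0.4, 0.6, -2.3]
grip_width: 0.177
gripper_force: 58.6
```

```bash
python3 - <<'E'
from plant import arm
from h import *
g,p=show(arm,"w4.png");print("tool in run",run(arm.state()["tool_pos"]))
g3,p3=show(arm,None,"scene"); np.savez("sc4.npz",**g3); r=run(p3);h=cv2.cvtColor(g3["img"],cv2.COLOR_BGR2HSV)
m=(h[...,2]<50)&(abs(r[...,0])<.05)&(r[...,1]<.075)&(r[...,1]>-.08)&(r[...,2]>.08)&(r[...,2]<.13);q=r[m]
for y0 in np.arange(-.07,.07,.02):
    k=q[(q[:,1]>y0)&(q[:,1]<y0+.02)]
    if len(k)>3: print(round(y0,3),len(k),k.min(0).round(3),k.max(0).round(3))
E
```

```text
t 10.4 pos [0.6404 0.0133 0.1474] ty 6.2 tilt z [ 0.  0. -1.] w 0.177 gf 58.6 F [ 0.4  0.6 -2.3] q [-0.06  0.29  1.46  0.    1.39 -0.17]
tool in run [0.00040945 0.05196365 0.14729798]
t 10.45 pos [0.6404 0.0133 0.1473] ty 6.2 tilt z [ 0.  0. -1.] w 0.181 gf 58.6 F [ 0.2  0.  -1.8] q [-0.06  0.29  1.46  0.    1.39 -0.17]
-0.07 92 [-0.048 -0.065  0.087] [ 0.028 -0.05   0.119]
-0.05 163 [-0.029 -0.05   0.088] [ 0.029 -0.03   0.119]
-0.03 105 [-0.028 -0.03   0.087] [ 0.029 -0.01   0.119]
-0.01 76 [-0.027 -0.01   0.089] [0.029 0.01  0.12 ]
0.01 72 [-0.025  0.01   0.086] [0.029 0.03  0.119]
0.03 128 [-0.027  0.031  0.089] [0.029 0.049 0.119]
```

The lip now stands at the gate panel. The tool can only turn about the vertical, so I'll swing the scoop about its grip by pressing the lip on the panel. Once it is tipped I'll draw it back to let the marbles drop. First, part of the way.

Emit:
carry_out --commands '[{"travel": [-0.003, 0, 0], "roll": 0}, {"travel": [-0.003, 0, -0.003], "roll": 0}, {"travel": [-0.003, 0, -0.004], "roll": 0}, {"travel": [-0.003, 0, -0.004], "roll": 0}, {"travel": [-0.003, 0, -0.004], "roll": 0}, {"travel": [-0.003, 0, -0.004], "roll": 0}, {"travel": [0, 0, 0], "roll": 0}, {"travel": [0, 0, 0], "roll": 0}, {"travel": [0, 0, 0], "roll": 0}, {"travel": [0, 0, 0], "roll": 0}]'

```text
time_s: 11.33
tool_pos: [0.6424, -0.0041, 0.1663]
ee_rot: [0.668, 0.744, 0.0, 0.0]
contact_force: [-1.4, 4.3, -0.5]
grip_width: 0.179
gripper_force: 59.3
```

```bash
cat >> h.py <<'E'
def tilt(arm,name=None):
    out=[]
    for n in("scene","side"):
        g,p=show(arm,None,n); r=run(p);h=cv2.cvtColor(g["img"],cv2.COLOR_BGR2HSV)
        m=(g["depth"]>0)&(h[...,2]<50)&(abs(r[...,0])<.032)&(r[...,1]<.075)&(r[...,1]>-.07)&(r[...,2]>.06)&(r[...,2]<.2);q=r[m]
        for y0 in np.arange(-.07,.07,.02):
            k=q[(q[:,1]>y0)&(q[:,1]<y0+.02)]
            if len(k)>3: print(n,round(y0,3),len(k),"z",k[:,2].min().round(3),k[:,2].max().round(3))
        mm=(h[...,0]>60)&(h[...,0]<90)&(h[...,1]>80)&(abs(r[...,0])<.06)&(abs(r[...,1])<.08)&(r[...,2]>.03)
        if mm.sum(): print("marble px",mm.sum(),r[mm].mean(0).round(3),r[mm].min(0).round(3),r[mm].max(0).round(3))
        blk=(abs(r[...,0])<.016)&(abs(r[...,1]+.064)<.012)&(r[...,2]>.12)&(r[...,2]<.22)&(h[...,2]>60)
        if blk.sum(): print("block top",np.percentile(r[blk][:,2],95).round(4))
        s=g["img"][80:230,110:260] if n=="scene" else g["img"][80:230,190:340]
        out.append(cv2.resize(s,(400,400)))
    if name: cv2.imwrite("pics/"+name,np.hstack(out))
E
python3 - <<'E'
from plant import arm
from h import *
tilt(arm,"t5.png")
E
```

```text
t 11.33 pos [ 0.6424 -0.0041  0.1663] ty 6.2 tilt z [ 0.  0. -1.] w 0.179 gf 59.3 F [-1.4  4.3 -0.5] q [-0.09  0.28  1.44  0.    1.42 -0.19]
scene -0.07 81 z 0.087 0.117
scene -0.05 91 z 0.087 0.122
scene -0.03 83 z 0.093 0.127
scene -0.01 93 z 0.097 0.13
scene 0.01 60 z 0.1 0.171
scene 0.03 210 z 0.106 0.2
marble px 159 [-0.005 -0.012  0.122] [-0.027 -0.061  0.098] [0.046 0.072 0.333]
block top 0.1596
t 11.38 pos [ 0.6424 -0.0041  0.1663] ty 6.2 tilt z [ 0.  0. -1.] w 0.177 gf 59.3 F [ 0.   4.6 -0.1] q [-0.09  0.28  1.44  0.    1.42 -0.19]
side -0.07 38 z 0.097 0.155
side -0.05 38 z 0.092 0.122
side -0.03 41 z 0.093 0.127
side -0.01 54 z 0.097 0.134
side 0.01 30 z 0.105 0.19
side 0.03 125 z 0.108 0.196
marble px 111 [-0.009 -0.011  0.123] [-0.034 -0.055  0.094] [0.013 0.062 0.339]
block top 0.1518
```

View pics/t5.png

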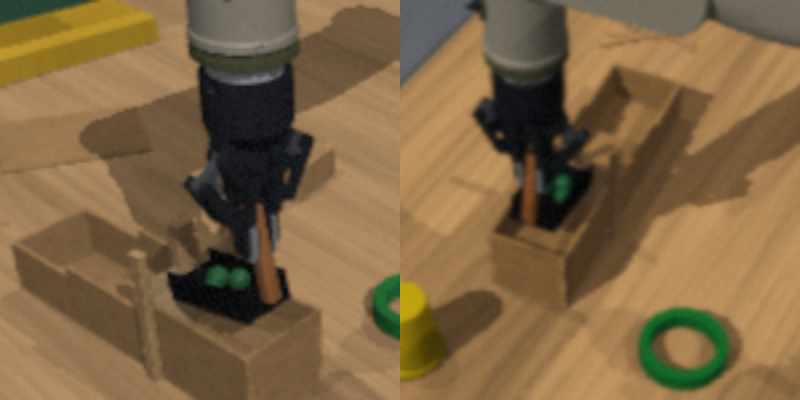

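The swing works: the rim slopes about 13° and the marbles have gathered at the bend, at about (228,277) in the left panel, with only 4.6 N at the wrist. I continue to about 45°.

Emit:
carry_out --commands '[{"travel": [-0.004, 0, -0.003], "roll": 0}, {"travel": [-0.004, 0, -0.003], "roll": 0}, {"travel": [-0.004, 0, -0.003], "roll": 0}, {"travel": [-0.004, 0, -0.003], "roll": 0}, {"travel": [-0.004, 0, -0.0025], "roll": 0}, {"travel": [-0.004, 0, -0.0025], "roll": 0}, {"travel": [-0.004, 0, -0.002], "roll": 0}, {"travel": [-0.004, 0, -0.002], "roll": 0}, {"travel": [0, 0, 0], "roll": 0}, {"travel": [0, 0, 0], "roll": 0}]'

```text
time_s: 12.27
tool_pos: [0.6464, -0.0348, 0.1893]
ee_rot: [0.668, 0.744, 0.002, 0.0]
contact_force: [-3.2, 10.0, 9.3]
grip_width: 0.186
gripper_force: 61.7
```

Emit:
carry_out --commands '[{"travel": [-0.004, 0, -0.002], "roll": 0}, {"travel": [-0.004, 0, -0.002], "roll": 0}, {"travel": [-0.004, 0, -0.001], "roll": 0}, {"travel": [-0.004, 0, -0.001], "roll": 0}, {"travel": [-0.004, 0, -0.001], "roll": 0}, {"travel": [-0.004, 0, -0.001], "roll": 0}, {"travel": [0, 0, 0], "roll": 0}, {"travel": [0, 0, 0], "roll": 0}, {"travel": [0, 0, 0], "roll": 0}, {"travel": [0, 0, 0], "roll": 0}]'

```text
time_s: 13.1
tool_pos: [0.6497, -0.0585, 0.1992]
ee_rot: [0.667, 0.745, 0.002, 0.001]
contact_force: [-3.6, 10.7, 15.5]
grip_width: 0.178
gripper_force: 61.9
```

```bash
python3 - <<'E'
from plant import arm
from h import *
tilt(arm,"t6.png")
E
```

```text
t 13.1 pos [ 0.6497 -0.0585  0.1992] ty 6.3 tilt z [ 0.005  0.002 -1.   ] w 0.178 gf 61.9 F [-3.6 10.7 15.5] q [-0.17  0.28  1.37  0.    1.48 -0.28]
scene -0.07 23 z 0.083 0.125
scene -0.05 62 z 0.093 0.137
scene -0.03 62 z 0.111 0.157
scene -0.01 66 z 0.126 0.172
scene 0.01 167 z 0.144 0.181
scene 0.03 42 z 0.159 0.176
marble px 20 [ 0.02  -0.012  0.242] [-0.026 -0.047  0.12 ] [0.052 0.023 0.372]
block top 0.1596
t 13.15 pos [ 0.6497 -0.0585  0.1992] ty 6.3 tilt z [ 0.005  0.002 -1.   ] w 0.179 gf 61.9 F [-4.5 10.5 16.9] q [-0.17  0.28  1.37  0.    1.48 -0.28]
side -0.07 6 z 0.064 0.121
side -0.05 28 z 0.101 0.143
side -0.03 21 z 0.108 0.156
side -0.01 28 z 0.13 0.175
side 0.01 121 z 0.146 0.191
side 0.03 14 z 0.157 0.166
marble px 52 [-0.011 -0.021  0.174] [-0.035 -0.051  0.118] [0.041 0.017 0.375]
block top 0.1605
```

View pics/t6.png

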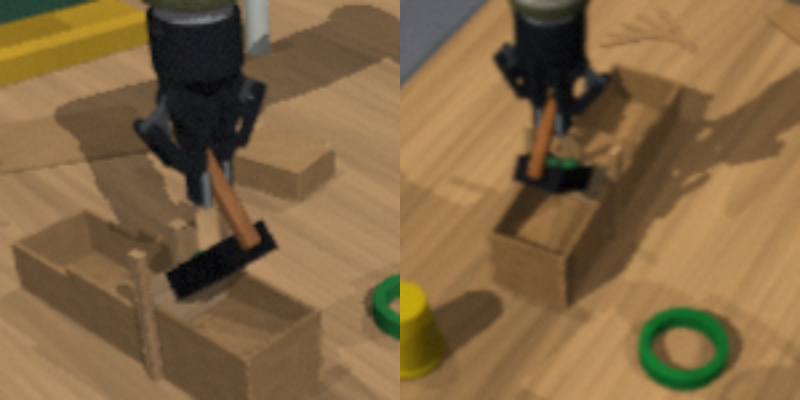

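It is tipped about 40° with the lip at the gate, the marbles are still in the pan and the gate is shut (block top 0.160). I draw back to let them drop.

Emit:
carry_out --commands '[{"travel": [0.003, 0, 0], "roll": 0}, {"travel": [0.004, 0, 0], "roll": 0}, {"travel": [0.005, 0, 0], "roll": 0}, {"travel": [0.005, 0, 0], "roll": 0}, {"travel": [0.005, 0, 0], "roll": 0}, {"travel": [0.005, 0, 0], "roll": 0}, {"travel": [0.005, 0, 0], "roll": 0}, {"travel": [0.005, 0, 0], "roll": 0}, {"travel": [0.003, 0, 0], "roll": 0}, {"travel": [0, 0, 0], "roll": 0}]'

```text
time_s: 14.03
tool_pos: [0.644, -0.0195, 0.1953]
ee_rot: [0.668, 0.745, 0.0, -0.0]
contact_force: [0.4, -0.2, -2.1]
grip_width: 0.178
gripper_force: 59.6
```

Emit:
carry_out --commands '[{"travel": [0, 0, 0], "roll": 0}, {"travel": [0, 0, 0], "roll": 0}, {"travel": [0, 0, 0], "roll": 0}, {"travel": [0, 0, 0], "roll": 0}, {"travel": [0, 0, 0], "roll": 0}, {"travel": [0, 0, 0], "roll": 0}, {"travel": [0, 0, 0], "roll": 0}, {"travel": [0, 0, 0], "roll": 0}, {"travel": [0, 0, 0], "roll": 0}, {"travel": [0, 0, 0], "roll": 0}]'

```text
time_s: 14.87
tool_pos: [0.644, -0.0203, 0.1953]
ee_rot: [0.668, 0.744, -0.0, -0.0]
contact_force: [0.1, 0.3, -0.7]
grip_width: 0.179
gripper_force: 59.6
```

```bash
python3 - <<'E'
from plant import arm
from h import *
tilt(arm,"t7.png")
g,p=show(arm,"w7.png")
E
```

```text
t 14.87 pos [ 0.644  -0.0203  0.1953] ty 6.2 tilt z [-0. -0. -1.] w 0.179 gf 59.6 F [ 0.1  0.3 -0.7] q [-0.11  0.27  1.4  -0.    1.48 -0.22]
scene -0.03 36 z 0.092 0.123
scene -0.01 68 z 0.09 0.138
scene 0.01 70 z 0.106 0.153
scene 0.03 75 z 0.123 0.173
scene 0.05 196 z 0.141 0.177
scene 0.07 6 z 0.154 0.17
marble px 57 [ 0.015 -0.02   0.126] [-0.027 -0.056  0.058] [0.048 0.064 0.348]
block top 0.1598
t 14.92 pos [ 0.644  -0.0203  0.1953] ty 6.2 tilt z [ 0.  0. -1.] w 0.18 gf 59.6 F [-0.7 -0.3 -1.4] q [-0.11  0.27  1.4   0.    1.48 -0.22]
side -0.03 36 z 0.093 0.121
side -0.01 28 z 0.096 0.138
side 0.01 25 z 0.114 0.158
side 0.03 31 z 0.129 0.192
side 0.05 128 z 0.144 0.192
side 0.07 7 z 0.155 0.161
marble px 21 [-0.024 -0.006  0.137] [-0.036 -0.053  0.064] [0.01  0.039 0.328]
block top 0.1604
t 14.97 pos [ 0.644  -0.0203  0.1953] ty 6.2 tilt z [ 0.  0. -1.] w 0.177 gf 59.6 F [-0.4  0.9 -2.3] q [-0.11  0.27  1.4   0.    1.48 -0.22]
```

View pics/t7.png

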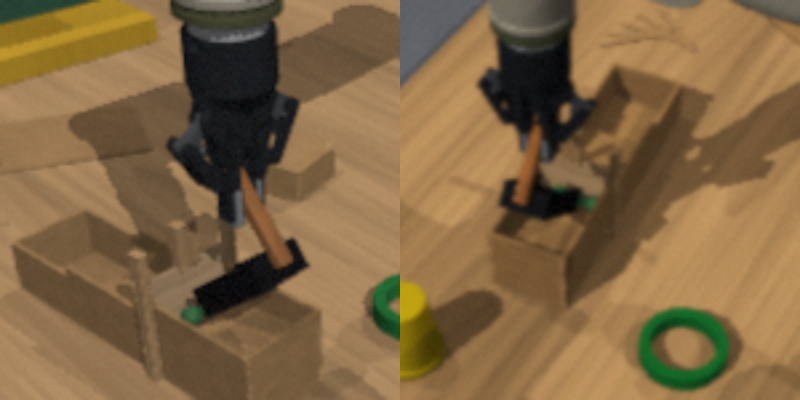

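Marbles show in the hopper at (192,315) left and (590,202), (560,190) right. I raise slightly to clear the view and count them.

Emit:
carry_out --commands '[{"travel": [0, 0, -0.003], "roll": 0}, {"travel": [0.003, 0, -0.004], "roll": 0}, {"travel": [0.005, 0, -0.004], "roll": 0}, {"travel": [0.005, 0, -0.004], "roll": 0}, {"travel": [0.006, 0, -0.003], "roll": 0}, {"travel": [0.005, 0, 0], "roll": 0}, {"travel": [0.003, 0, 0], "roll": 0}, {"travel": [0, 0, 0], "roll": 0}, {"travel": [0, 0, 0], "roll": 0}, {"travel": [0, 0, 0], "roll": 0}]'

```text
time_s: 15.85
tool_pos: [0.641, 0.0065, 0.213]
ee_rot: [0.668, 0.744, -0.0, -0.0]
contact_force: [0.0, 0.9, -1.7]
grip_width: 0.177
gripper_force: 59.7
```

```bash
python3 - <<'E'
from plant import arm
from h import *
for n in("scene","side","wrist"):
    g,p=show(arm,None,n);r=run(p);h=cv2.cvtColor(g["img"],cv2.COLOR_BGR2HSV)
    m=((h[...,0]>60)&(h[...,0]<95)&(h[...,1]>90)).astype(np.uint8)
    k,l,st,c=cv2.connectedComponentsWithStats(m)
    for i in range(1,k):
        q=r[(l==i)&(g["depth"]>0)]
        if st[i,4]>4 and len(q) and abs(np.median(q,0)[:2]).max()<.15: print(n,c[i].round(0),st[i,4],np.median(q,0).round(3))
    if n=="side": a=cv2.resize(g["img"][100:220,210:330],(400,400))
    if n=="scene": b=cv2.resize(g["img"][120:240,110:230],(400,400))
cv2.imwrite("pics/t8.png",np.hstack([b,a]))
E
```

```text
t 15.85 pos [0.641  0.0065 0.213 ] ty 6.2 tilt z [-0. -0. -1.] w 0.177 gf 59.7 F [ 0.   0.9 -1.7] q [-0.07  0.25  1.39 -0.    1.51 -0.18]
scene [185. 196.] 68 [-0.001 -0.047  0.065]
t 15.9 pos [0.641  0.0064 0.213 ] ty 6.2 tilt z [-0.001 -0.    -1.   ] w 0.178 gf 59.7 F [-0.1 -0.2 -1.3] q [-0.07  0.25  1.39 -0.    1.51 -0.18]
side [253. 154.] 36 [-0.014 -0.045  0.068]
t 15.95 pos [0.641  0.0063 0.213 ] ty 6.2 tilt z [-0. -0. -1.] w 0.178 gf 59.7 F [ 0.7 -0.1 -1.8] q [-0.07  0.25  1.39 -0.    1.51 -0.18]
```

View pics/t8.png

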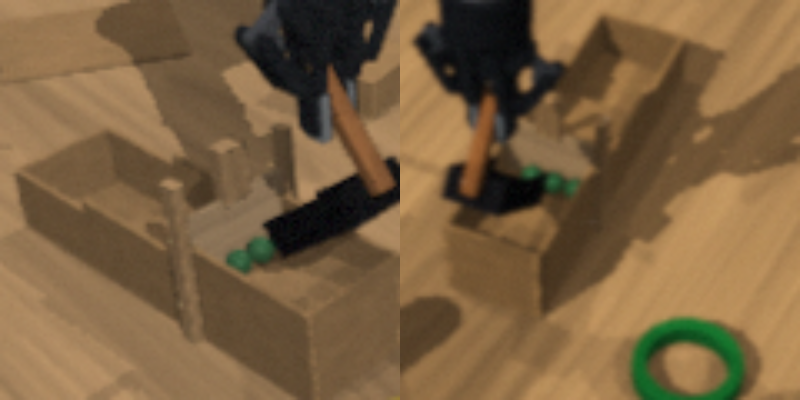

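All three marbles lie in a row behind the gate: (530,172), (553,182) and (570,187) in the right panel. I carry the empty scoop to free table at about (0.58, 0.25).

Emit:
carry_out --commands '[{"travel": [0, 0, -0.01], "roll": 0}, {"travel": [0.01, 0, -0.02], "roll": 0}, {"travel": [0.02, -0.004, 0], "roll": 0}, {"travel": [0.03, -0.005, 0], "roll": 0}, {"travel": [0.034, -0.005, 0], "roll": 0}, {"travel": [0.034, -0.005, 0], "roll": 0}, {"travel": [0.034, -0.005, 0], "roll": 0}, {"travel": [0.034, -0.005, 0], "roll": 0}, {"travel": [0.03, -0.005, 0], "roll": 0}, {"travel": [0.02, 0, 0], "roll": 0}]'

```text
time_s: 16.83
tool_pos: [0.5796, 0.2504, 0.2445]
ee_rot: [0.667, 0.745, 0.001, -0.0]
contact_force: [0.5, -0.2, -2.8]
grip_width: 0.18
gripper_force: 59.7
```

Emit:
carry_out --commands '[{"travel": [0.003, 0, 0.01], "roll": 0}, {"travel": [0, 0, 0.02], "roll": 0}, {"travel": [0, 0, 0.025], "roll": 0}, {"travel": [0, 0, 0.025], "roll": 0}, {"travel": [0, 0, 0.025], "roll": 0}, {"travel": [0, 0, 0.02], "roll": 0}, {"travel": [0, 0, 0.01], "roll": 0}, {"travel": [0, 0, 0.003], "roll": 0}, {"travel": [0, 0, 0], "roll": 0}, {"travel": [0, 0, 0], "roll": 0}]'

```text
time_s: 17.67
tool_pos: [0.5817, 0.2501, 0.1072]
ee_rot: [0.668, 0.744, 0.001, 0.001]
contact_force: [-1.1, -0.2, 4.6]
grip_width: 0.177
gripper_force: 60.3
```

```bash
python3 - <<'E'
from plant import arm
from h import *
for n in("scene","side"):
    g,p=show(arm,None,n);tp=arm.state()["tool_pos"];r=run(p)-[*run(tp)[:2],0];h=cv2.cvtColor(g["img"],cv2.COLOR_BGR2HSV)
    m=(g["depth"]>0)&(h[...,2]<55)&(abs(r[...,0])<.033)&(r[...,1]<.03)&(r[...,1]>-.14)&(r[...,2]>-.01)&(r[...,2]<.1);q=r[m]
    for y0 in np.arange(-.14,.03,.01):
        k=q[(q[:,1]>y0)&(q[:,1]<y0+.01)]
        if len(k)>3: print(n,round(y0,3),len(k),"z",k[:,2].min().round(3),k[:,2].max().round(3))
E
```

```text
t 17.67 pos [0.5817 0.2501 0.1072] ty 6.2 tilt z [ 0.002  0.    -1.   ] w 0.177 gf 60.3 F [-1.1 -0.2  4.6] q [ 0.33  0.3   1.52 -0.    1.32  0.22]
scene -0.05 27 z -0.001 0.027
scene -0.04 83 z -0.002 0.035
scene -0.03 84 z 0.006 0.044
scene -0.02 92 z 0.014 0.052
scene -0.01 88 z 0.022 0.061
scene 0.0 96 z 0.028 0.069
scene 0.01 63 z 0.034 0.076
scene 0.02 49 z 0.045 0.083
t 17.72 pos [0.5818 0.2502 0.1072] ty 6.2 tilt z [ 0.002  0.001 -1.   ] w 0.18 gf 60.4 F [-1.3  0.2  5.4] q [ 0.33  0.3   1.52 -0.    1.31  0.22]
side -0.05 16 z 0.007 0.026
side -0.04 43 z 0.01 0.039
side -0.03 48 z 0.004 0.041
side -0.02 41 z 0.001 0.055
side -0.01 35 z 0.021 0.058
side 0.0 17 z 0.034 0.071
side 0.01 21 z 0.037 0.078
side 0.02 17 z 0.051 0.086
```

Emit:
carry_out --commands '[{"travel": [0.004, 0, 0.003], "roll": 0}, {"travel": [0.004, 0, 0.003], "roll": 0}, {"travel": [0.004, 0, 0.003], "roll": 0}, {"travel": [0.004, 0, 0.003], "roll": 0}, {"travel": [0.004, 0, 0.003], "roll": 0}, {"travel": [0.004, 0, 0.004], "roll": 0}, {"travel": [0.004, 0, 0.004], "roll": 0}, {"travel": [0.004, 0, 0.004], "roll": 0}, {"travel": [0.004, 0, 0.004], "roll": 0}, {"travel": [0, 0, 0], "roll": 0}]'

```text
time_s: 18.6
tool_pos: [0.5799, 0.2902, 0.0792]
ee_rot: [0.667, 0.745, 0.005, 0.001]
contact_force: [0.4, 9.0, 16.6]
grip_width: 0.171
gripper_force: 57.7
```

```bash
cat >> h.py <<'E'
def pan(arm):
    for n in("scene","side"):
        g,p=show(arm,None,n);tp=arm.state()["tool_pos"];r=run(p)-[*run(tp)[:2],0];h=cv2.cvtColor(g["img"],cv2.COLOR_BGR2HSV)
        m=(g["depth"]>0)&(h[...,2]<55)&(abs(r[...,0])<.033)&(r[...,1]<.03)&(r[...,1]>-.14)&(r[...,2]>-.01)&(r[...,2]<.06);q=r[m]
        for y0 in np.arange(-.14,.03,.02):
            k=q[(q[:,1]>y0)&(q[:,1]<y0+.02)]
            if len(k)>3: print(n,round(y0,3),len(k),"z",k[:,2].min().round(3),k[:,2].max().round(3))
E
python3 -c "
from plant import arm
from h import *
pan(arm)"
```

```text
t 18.6 pos [0.5799 0.2902 0.0792] ty 6.3 tilt z [ 0.009  0.007 -1.   ] w 0.171 gf 57.7 F [ 0.4  9.  16.6] q [0.38 0.36 1.5  0.   1.27 0.27]
scene -0.1 10 z -0.002 0.022
scene -0.08 191 z 0.002 0.033
scene -0.06 208 z 0.005 0.039
scene -0.04 202 z -0.0 0.046
scene -0.02 194 z -0.003 0.049
scene 0.0 119 z 0.019 0.057
scene 0.02 78 z 0.027 0.055
t 18.65 pos [0.58   0.2898 0.0793] ty 6.3 tilt z [ 0.009  0.006 -1.   ] w 0.173 gf 57.7 F [-0.6  8.8 15.7] q [0.38 0.36 1.5  0.   1.27 0.27]
side -0.08 54 z -0.0 0.034
side -0.06 72 z -0.001 0.037
side -0.04 74 z -0.003 0.046
side -0.02 79 z 0.014 0.05
side 0.0 52 z 0.02 0.058
side 0.02 69 z 0.029 0.059
```

Emit:
carry_out --commands '[{"travel": [0.003, 0, 0.003], "roll": 0}, {"travel": [0.002, 0, 0.003], "roll": 0}, {"travel": [0.002, 0, 0.003], "roll": 0}, {"travel": [0.002, 0, 0.002], "roll": 0}, {"travel": [0.001, 0, 0.002], "roll": 0}, {"travel": [0.001, 0, 0.002], "roll": 0}, {"travel": [0, 0, 0], "roll": 0}, {"travel": [0, 0, 0], "roll": 0}, {"travel": [0, 0, 0], "roll": 0}, {"travel": [0, 0, 0], "roll": 0}]'

```text
time_s: 19.53
tool_pos: [0.5774, 0.2988, 0.0622]
ee_rot: [0.668, 0.744, 0.003, 0.001]
contact_force: [-0.4, 6.2, 8.4]
grip_width: 0.16
gripper_force: 58.2
```

```bash
python3 -c "
from plant import arm
from h import *
pan(arm)"
```

```text
t 19.53 pos [0.5774 0.2988 0.0622] ty 6.2 tilt z [ 0.005  0.003 -1.   ] w 0.16 gf 58.2 F [-0.4  6.2  8.4] q [0.4  0.39 1.5  0.   1.25 0.29]
scene -0.12 4 z -0.0 0.002
scene -0.1 134 z -0.001 0.03
scene -0.08 223 z 0.002 0.033
scene -0.06 218 z 0.003 0.033
scene -0.04 198 z 0.004 0.035
scene -0.02 180 z 0.004 0.036
scene 0.0 114 z 0.008 0.037
t 19.58 pos [0.5774 0.2988 0.0622] ty 6.2 tilt z [ 0.005  0.003 -1.   ] w 0.165 gf 58.2 F [-0.8  4.9  8.5] q [0.4  0.39 1.5  0.   1.25 0.29]
side -0.1 50 z -0.0 0.034
side -0.08 46 z -0.005 0.035
side -0.06 53 z 0.002 0.036
side -0.04 66 z -0.002 0.034
side -0.02 71 z -0.0 0.039
side 0.0 78 z 0.009 0.057
```

Emit:
carry_out --commands '[{"travel": [0, 0, 0.002], "roll": 0}, {"travel": [0, 0, 0.002], "roll": 0}, {"travel": [0, 0, 0.001], "roll": 0}, {"travel": [0, 0, 0.001], "roll": 0}, {"travel": [0, 0, 0], "roll": 0}, {"travel": [0, 0, 0], "roll": 0}, {"travel": [0, 0, 0], "roll": 0}, {"travel": [0, 0, 0], "roll": 0}, {"travel": [0, 0, 0], "roll": 0}, {"travel": [0, 0, 0], "roll": 0}]'

```text
time_s: 20.47
tool_pos: [0.5777, 0.2987, 0.0563]
ee_rot: [0.668, 0.744, 0.003, 0.001]
contact_force: [0.4, 4.6, 8.5]
grip_width: 0.159
gripper_force: 58.4
```

```bash
python3 -c "
from plant import arm
from h import *
pan(arm)"
```

```text
t 20.47 pos [0.5777 0.2987 0.0563] ty 6.2 tilt z [ 0.005  0.003 -1.   ] w 0.159 gf 58.4 F [0.4 4.6 8.5] q [0.4  0.4  1.5  0.   1.24 0.29]
scene -0.12 7 z -0.003 0.0
scene -0.1 175 z -0.002 0.031
scene -0.08 223 z 0.002 0.032
scene -0.06 218 z -0.0 0.032
scene -0.04 201 z -0.001 0.032
scene -0.02 171 z 0.001 0.056
scene 0.0 94 z 0.003 0.057
t 20.52 pos [0.5777 0.2987 0.0563] ty 6.2 tilt z [ 0.005  0.003 -1.   ] w 0.16 gf 58.4 F [-0.2  4.8  7.9] q [0.4  0.4  1.5  0.   1.24 0.29]
side -0.1 82 z -0.002 0.03
side -0.08 43 z -0.0 0.033
side -0.06 46 z -0.001 0.034
side -0.04 71 z -0.003 0.034
side -0.02 65 z -0.001 0.034
side 0.0 69 z 0.003 0.058
```

The scoop stands level on the table (rim z 0.032 along its length). I open, rise, and turn for the gate.

Emit:
carry_out --commands '[{"travel": [0, 0, 0], "roll": 0}, {"travel": [0, 0, 0], "roll": 0}, {"travel": [0, 0, 0], "roll": 0}, {"travel": [0, 0, 0], "roll": 0}, {"travel": [0, 0, 0], "roll": 0}, {"travel": [0, 0, 0], "roll": 0}, {"travel": [0, 0, 0], "roll": 0}, {"travel": [0, 0, 0], "roll": 0}, {"travel": [0, 0, 0], "roll": 0}, {"travel": [0, 0, 0], "roll": 0}]' --hand 0.0854

```text
time_s: 21.4
tool_pos: [0.5754, 0.2971, 0.0533]
ee_rot: [0.668, 0.744, -0.0, 0.0]
contact_force: [-0.5, -0.3, 0.3]
grip_width: 1.003
gripper_force: 0.0
```

Emit:
carry_out --commands '[{"travel": [0, 0, -0.005], "roll": 0}, {"travel": [0, 0, -0.02], "roll": 0}, {"travel": [0, 0, -0.03], "roll": 0}, {"travel": [0, 0, -0.03], "roll": 0}, {"travel": [0, 0, -0.035], "roll": 0}, {"travel": [0, 0, -0.035], "roll": 0}, {"travel": [0, 0, -0.03], "roll": 0}, {"travel": [0, 0, -0.01], "roll": 0}, {"travel": [0, 0, 0], "roll": 0}, {"travel": [0, 0, 0], "roll": 0}]'

```text
time_s: 22.23
tool_pos: [0.5756, 0.2973, 0.2484]
ee_rot: [0.668, 0.744, 0.0, 0.0]
contact_force: [-0.0, -0.2, -1.2]
grip_width: 1.0
gripper_force: 0.0
```

```bash
python3 - <<'E'
from plant import arm
from h import *
for n in("scene","side"):
    g,p=show(arm,None,n);h=cv2.cvtColor(g["img"],cv2.COLOR_BGR2HSV);ok=g["depth"]>0
    m=ok&(h[...,2]<55)&(p[...,2]>.02)&(p[...,2]<.05)&(abs(p[...,0]-.59)<.06)&(abs(p[...,1]-.24)<.09);q=p[m]
    print("scoop rim",cv2.minAreaRect((q[:,:2]*1000).astype(np.float32)),np.percentile(q[:,2],97))
    A=np.c_[q[:,:2],np.ones(len(q))]
    r=run(p)
    b=ok&(abs(r[...,0])<.025)&(abs(r[...,1]+.064)<.02)&(r[...,2]>.125)&(r[...,2]<.2)
    q=p[b];print("block",cv2.minAreaRect((q[:,:2]*1000).astype(np.float32)),np.percentile(q[:,2],97))
    t=b&(r[...,2]>.155);print("top",t.sum(),p[t].mean(0).round(4))
    m=(h[...,0]>60)&(h[...,0]<95)&(h[...,1]>90)&(abs(r[...,0])<.05)&(abs(r[...,1])<.07)
    print("marb",m.sum(),r[m].min(0).round(3),r[m].max(0).round(3))
E
```

```text
t 22.23 pos [0.5756 0.2973 0.2484] ty 6.2 tilt z [ 0.001  0.    -1.   ] w 1.0 gf 0.0 F [-0.  -0.2 -1.2] q [0.4  0.25 1.32 0.   1.57 0.29]
scoop rim ((581.2115478515625, 257.6246643066406), (57.239620208740234, 106.4273452758789), 4.964841842651367) 0.030802965525299097
block ((654.0999145507812, -102.29106140136719), (25.96286964416504, 17.36448860168457), 7.044773101806641) 0.1601795576432959
top 43 [ 0.6543 -0.1013  0.1583]
marb 96 [-0.036 -0.06   0.057] [ 0.022 -0.04   0.07 ]
t 22.28 pos [0.5748 0.2969 0.2466] ty 6.2 tilt z [-0.002 -0.001 -1.   ] w 0.999 gf 0.0 F [ 0.9 -0.4 -1.2] q [ 0.4   0.25  1.32 -0.    1.57  0.29]
scoop rim ((578.7135009765625, 258.88519287109375), (56.90241622924805, 112.02496337890625), 4.733942985534668) 0.034615904158367315Traceback (most recent call last):
  File "<stdin>", line 10, in <module>
    return _quantile_unchecked(
        a, q, axis, out, overwrite_input, method, keepdims, weights)
    return _ureduce(a,
                    func=_quantile_ureduce_func,
    ...<5 lines>...
                    overwrite_input=overwrite_input,
                    method=method)
    r = func(a, **kwargs)
    result = _quantile(arr,
                       quantiles=q,
    ...<2 lines>...
                       out=out,
                       weights=wgt)
    slices_having_nans = np.isnan(arr[-1, ...])
                                  ~~~^^^^^^^^^
IndexError: index -1 is out of bounds for axis 0 with size 0
```

Emit:
carry_out --commands '[{"travel": [-0.02, 0.0035, 0], "roll": 0}, {"travel": [-0.04, 0.0035, 0], "roll": 0}, {"travel": [-0.04, 0.0035, 0], "roll": 0}, {"travel": [-0.04, 0.0035, 0], "roll": 0}, {"travel": [-0.04, 0.0035, 0], "roll": 0}, {"travel": [-0.04, 0.0035, 0], "roll": 0}, {"travel": [-0.04, 0.0035, 0], "roll": 0}, {"travel": [-0.04, 0.0035, 0], "roll": 0}, {"travel": [-0.04, 0.0035, 0], "roll": 0}, {"travel": [-0.04, 0.004, 0], "roll": 0}]'

```text
time_s: 23.17
tool_pos: [0.6505, -0.0786, 0.2453]
ee_rot: [0.668, 0.744, -0.001, -0.002]
contact_force: [0.9, 0.2, 0.4]
grip_width: 0.999
gripper_force: 0.0
```

Emit:
carry_out --commands '[{"travel": [-0.025, 0, 0], "roll": 0}, {"travel": [0, 0, 0], "roll": 0.11}, {"travel": [0, 0, 0], "roll": 0.11}, {"travel": [0, 0, 0], "roll": 0.11}, {"travel": [0, 0, 0], "roll": 0.11}, {"travel": [0, 0, 0], "roll": 0.11}, {"travel": [0, 0, 0], "roll": 0.11}, {"travel": [0, 0, 0], "roll": 0.11}, {"travel": [0, 0, 0], "roll": 0.11}, {"travel": [0, 0, 0], "roll": 0.11}]'

```text
time_s: 24.0
tool_pos: [0.6531, -0.1014, 0.245]
ee_rot: [0.942, 0.335, -0.002, -0.001]
contact_force: [-0.2, 0.6, -0.1]
grip_width: 1.002
gripper_force: 0.0
```

Emit:
carry_out --commands '[{"travel": [0, 0, 0], "roll": 0.11}, {"travel": [0, 0, 0], "roll": 0.11}, {"travel": [0, 0, 0], "roll": 0.11}, {"travel": [0, 0, 0], "roll": 0.11}, {"travel": [0, 0, 0], "roll": 0.11}, {"travel": [0, 0, 0], "roll": 0.031}, {"travel": [0, 0, 0], "roll": 0}, {"travel": [0, 0, 0], "roll": 0}, {"travel": [0, 0, 0], "roll": 0}, {"travel": [0, 0, 0], "roll": 0}]'

```text
time_s: 24.83
tool_pos: [0.6541, -0.1016, 0.2474]
ee_rot: [0.999, 0.054, -0.001, -0.0]
contact_force: [0.0, -0.0, 0.5]
grip_width: 1.0
gripper_force: 0.0
```

```bash
python3 - <<'E'
from plant import arm
from h import *
g,p=show(arm)
q=p[(g["depth"]>0)&(p[...,2]>.15)&(p[...,2]<.17)&(abs(p[...,0]-.654)<.03)&(abs(p[...,1]+.1015)<.025)]
print(len(q));
if len(q)>5: print(cv2.minAreaRect((q[:,:2]*1000).astype(np.float32)),q.mean(0))
E
```

```text
t 24.83 pos [ 0.6541 -0.1016  0.2474] ty -83.8 tilt z [-0.001  0.    -1.   ] w 1.0 gf 0.0 F [ 0.  -0.   0.5] q [-0.23  0.29  1.27  0.    1.58  1.23]
493
((655.1753540039062, -106.44402313232422), (26.03280258178711, 12.963717460632324), 6.24955940246582) [ 0.65627694 -0.1062441   0.15859951]
```

Emit:
carry_out --commands '[{"travel": [0, 0.002, 0.015], "roll": 0}, {"travel": [0, 0, 0.025], "roll": 0}, {"travel": [0, 0, 0.025], "roll": 0}, {"travel": [0, 0, 0.025], "roll": 0}, {"travel": [0, 0, 0.02], "roll": 0}, {"travel": [0, 0, 0.01], "roll": 0}, {"travel": [0, 0, 0], "roll": 0}, {"travel": [0, 0, 0], "roll": 0}, {"travel": [0, 0, 0], "roll": 0}, {"travel": [0, 0, 0], "roll": 0}]'

```text
time_s: 25.72
tool_pos: [0.656, -0.104, 0.1307]
ee_rot: [0.999, 0.054, 0.002, 0.001]
contact_force: [-0.2, 0.6, 0.7]
grip_width: 0.999
gripper_force: 0.0
```

Emit:
carry_out --commands '[{"travel": [0, 0, 0], "roll": 0}, {"travel": [0, 0, 0], "roll": 0}, {"travel": [0, 0, 0], "roll": 0}, {"travel": [0, 0, 0], "roll": 0}, {"travel": [0, 0, 0], "roll": 0}, {"travel": [0, 0, 0], "roll": 0}, {"travel": [0, 0, 0], "roll": 0}, {"travel": [0, 0, 0], "roll": 0}, {"travel": [0, 0, 0], "roll": 0}, {"travel": [0, 0, 0], "roll": 0}]' --hand 0.005

```text
time_s: 26.55
tool_pos: [0.6547, -0.1046, 0.1286]
ee_rot: [0.999, 0.054, 0.0, 0.001]
contact_force: [-0.9, -5.3, 2.4]
grip_width: 0.156
gripper_force: 59.5
```

Emit:
carry_out --commands '[{"travel": [0, 0, -0.003], "roll": 0}, {"travel": [0, 0, -0.005], "roll": 0}, {"travel": [0, 0, -0.006], "roll": 0}, {"travel": [0, 0, -0.006], "roll": 0}, {"travel": [0, 0, -0.006], "roll": 0}, {"travel": [0, 0, -0.006], "roll": 0}, {"travel": [0, 0, -0.006], "roll": 0}, {"travel": [0, 0, -0.004], "roll": 0}, {"travel": [0, 0, -0.003], "roll": 0}, {"travel": [0, 0, 0], "roll": 0}]'

```text
time_s: 27.38
tool_pos: [0.6547, -0.1046, 0.1735]
ee_rot: [0.999, 0.054, 0.0, 0.001]
contact_force: [0.6, -5.0, 0.7]
grip_width: 0.156
gripper_force: 61.5
```

Emit:
carry_out --commands '[{"travel": [0, 0, -0.001], "roll": 0}, {"travel": [0, 0, 0], "roll": 0}, {"travel": [0, 0, 0], "roll": 0}, {"travel": [0, 0, 0], "roll": 0}, {"travel": [0, 0, 0], "roll": 0}, {"travel": [0, 0, 0], "roll": 0}, {"travel": [0, 0, 0], "roll": 0}, {"travel": [0, 0, 0], "roll": 0}, {"travel": [0, 0, 0], "roll": 0}, {"travel": [0, 0, 0], "roll": 0}]'

```text
time_s: 28.22
tool_pos: [0.6546, -0.1046, 0.1736]
ee_rot: [0.999, 0.054, -0.0, 0.0]
contact_force: [2.9, -5.8, -4.0]
grip_width: 0.156
gripper_force: 60.6
```

```bash
cat >> h.py <<'E'
def final(arm):
    for n in("scene","side"):
        g,p=show(arm,None,n);h=cv2.cvtColor(g["img"],cv2.COLOR_BGR2HSV);r=run(p)
        b=(g["depth"]>0)&(h[...,2]>60)&(abs(r[...,0])<.02)&(abs(r[...,1]+.064)<.015)&(r[...,2]>.13)&(r[...,2]<.215)
        if b.sum()>5: print(n,"block top",np.percentile(r[b][:,2],[50,97]).round(4))
        m=((h[...,0]>60)&(h[...,0]<95)&(h[...,1]>90)).astype(np.uint8)
        k,l,st,c=cv2.connectedComponentsWithStats(m)
        for i in range(1,k):
            q=r[(l==i)&(g["depth"]>0)]
            if st[i,4]>4 and len(q) and abs(np.median(q,0)[0])<.07 and -.4<np.median(q,0)[1]<.1: print(n,c[i].round(0),st[i,4],np.median(q,0).round(3),q.min(0).round(3),q.max(0).round(3))
E
python3 -c "
from plant import arm
from h import *
final(arm)"
```

```text
t 28.22 pos [ 0.6546 -0.1046  0.1736] ty -83.9 tilt z [-0.    -0.001 -1.   ] w 0.156 gf 60.6 F [ 2.9 -5.8 -4. ] q [-0.24  0.33  1.36 -0.    1.45  1.23]
scene block top [0.1637 0.2064]
scene [139. 175.] 61 [-0.011 -0.28   0.022] [-0.038 -0.289  0.014] [ 0.017 -0.274  0.028]
t 28.27 pos [ 0.6546 -0.1046  0.1736] ty -83.9 tilt z [-0.    -0.001 -1.   ] w 0.156 gf 60.6 F [ 2.2 -6.  -3.2] q [-0.24  0.33  1.36 -0.    1.45  1.23]
side block top [0.1561 0.2078]
side [280. 118.] 25 [-0.002 -0.28   0.022] [-0.017 -0.288  0.018] [ 0.017 -0.277  0.03 ]
```

The gate has risen 45 mm to its stop and the marbles lie in the tray. I let go and rise.

Emit:
carry_out --commands '[{"travel": [0, 0, 0], "roll": 0}, {"travel": [0, 0, 0], "roll": 0}, {"travel": [0, 0, 0], "roll": 0}, {"travel": [0, 0, 0], "roll": 0}, {"travel": [0, 0, 0], "roll": 0}, {"travel": [0, 0, 0], "roll": 0}, {"travel": [0, 0, 0], "roll": 0}, {"travel": [0, 0, 0], "roll": 0}, {"travel": [0, 0, 0], "roll": 0}, {"travel": [0, 0, 0], "roll": 0}]' --hand 0.0854

```text
time_s: 29.15
tool_pos: [0.6546, -0.1036, 0.1743]
ee_rot: [0.999, 0.054, -0.0, -0.0]
contact_force: [0.6, -0.1, -0.1]
grip_width: 0.996
gripper_force: 0.0
```

Emit:
carry_out --commands '[{"travel": [0, 0, -0.005], "roll": 0}, {"travel": [0, 0, -0.015], "roll": 0}, {"travel": [0, 0, -0.02], "roll": 0}, {"travel": [0, 0, -0.025], "roll": 0}, {"travel": [0, 0, -0.025], "roll": 0}, {"travel": [0, 0, -0.015], "roll": 0}, {"travel": [0, 0, -0.005], "roll": 0}, {"travel": [0, 0, 0], "roll": 0}, {"travel": [0, 0, 0], "roll": 0}, {"travel": [0, 0, 0], "roll": 0}]'

```text
time_s: 29.98
tool_pos: [0.6539, -0.1035, 0.2822]
ee_rot: [0.999, 0.054, -0.001, -0.0]
contact_force: [-1.2, 0.2, -0.3]
grip_width: 1.002
gripper_force: 0.0
```

```bash
python3 -c "
from plant import arm
from h import *
final(arm)
g,p=show(arm,None,'scene');h=cv2.cvtColor(g['img'],cv2.COLOR_BGR2HSV)
q=p[(h[...,2]<55)&(p[...,2]>.02)&(p[...,2]<.05)&(abs(p[...,0]-.59)<.06)&(abs(p[...,1]-.24)<.09)];print(len(q),np.percentile(q[:,2],97),cv2.minAreaRect((q[:,:2]*1000).astype(np.float32)))
"
```

```text
t 29.98 pos [ 0.6539 -0.1035  0.2822] ty -83.8 tilt z [-0.003  0.001 -1.   ] w 1.002 gf 0.0 F [-1.2  0.2 -0.3] q [-0.23  0.29  1.22 -0.    1.64  1.23]
scene block top [0.1695 0.2043]
scene [139. 175.] 61 [-0.012 -0.28   0.022] [-0.036 -0.288  0.013] [ 0.015 -0.274  0.027]
t 30.03 pos [ 0.6538 -0.1035  0.2821] ty -83.8 tilt z [-0.003  0.001 -1.   ] w 0.998 gf 0.0 F [-0.7  0.1 -0.3] q [-0.23  0.29  1.22  0.    1.64  1.23]
side block top [0.1699 0.2067]
side [280. 118.] 23 [ 0.002 -0.28   0.023] [-0.017 -0.286  0.018] [ 0.018 -0.275  0.032]
t 30.08 pos [ 0.6539 -0.1035  0.2822] ty -83.8 tilt z [-0.003  0.001 -1.   ] w 1.001 gf 0.0 F [ 0.4  0.2 -0.7] q [-0.23  0.29  1.22 -0.    1.64  1.23]
312 0.03073976830324397 ((581.0750122070312, 258.7179870605469), (57.909690856933594, 107.1606216430664), 4.049658298492432)
```

```bash
python3 -c "
from plant import arm
print(arm.hand_in())"
```

```text
the job is handed in; nothing more can be done
None
```

I handed the job in at about 30 s with no verdict returned: by the last camera check, the marbles were in the catch tray (one green row about three wide, none left in the hopper or chute), the gate was up about 45 mm at its stop and let go, and the scoop stood level and free on the table.

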